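# Align the nozzle and set the clamp screw

### The job

On the nozzle clamp fixture, first turn the brass nozzle until its blue tab faces the red mark. Then screw the black thumbscrew in (clockwise seen from above) until it seats, back it off a quarter turn, and finish still gripping the thumbscrew there, so that I can tighten the lock nut. Leave the nozzle on its mark and the other things on the bench where they are.

Things in the scene. Friction and masses are not known exactly. Their poses are not given: they have to be found in the camera images.
- fixture: Nozzle clamp fixture fixed to the bench at a varying place and yaw: grey base plate 236 x 124 x 20 mm; origin at the centre of its underside, x along its length. On it, with vertical axes, stand the nozzle (x = -55 mm, nearer the robot) and the thumbscrew (x = +55 mm); a steel strap 26 mm wide, top 63 mm above the bench, lies between them.
- red_mark (a point): Red raised mark, 9 x 6 mm, on the round white boss under the nozzle; the point is its top, 48 mm above the bench, 45.5 mm from the nozzle's axis on the side away from the thumbscrew (the fixture's -x side).
- nozzle_grip (a point): Middle of the brass nozzle's grip barrel, on its vertical axis, 95 mm above the bench. Barrel: plain cylinder, diameter 34 mm, from 65 to 112 mm above the bench, free all round; below it a flange of 68 mm diameter, 45 to 53 mm above the bench. A black notch in the barrel's top is on the same side as the blue tab. The point turns with the nozzle; its -x axis points to the tab.
- nozzle_tab (a point): Outer end of the blue tab (7 mm wide) on the nozzle's flange, 40 mm from the nozzle's axis, 53 mm above the bench; it turns with the nozzle.
- nozzle (a joint): Turn of the nozzle about its vertical axis, rad; 0 when the tab faces the red mark, growing counter-clockwise seen from above; it starts between 0.5 and 1.6. It turns with light friction (0.05 N m), stays where it is left, and has stops at +-3.1.
- screw_grip (a point): Middle of the thumbscrew's black knurled round head, on its vertical axis, 99 mm above the bench. Head: diameter 34 mm, 85 to 113 mm above the bench, free all round; beside the stud nothing under it is higher than 71 mm (brass lock nut). A white index line on top runs from centre to rim and points to the nozzle when seated. The point turns with the head, -x along the line.
- thumbscrew_head: The thumbscrew's head, as for screw_grip; origin on its axis 80 mm above the bench. It turns without noticeably rising or sinking.
- thumbscrew (a joint): Turn of the thumbscrew, rad: 0 seated against a hard stop, negative when backed out, growing clockwise seen from above; starts between -1.35 and -0.6. A quarter turn off the seat is -1.57. Friction 0.06 N m; it stays where it is left. It can be backed out to -4.0.
- bench_timer: White bench timer, 66 x 66 x 17 mm, lying loose on the bench left of the fixture; leave it alone. Origin at the centre of its underside.
- oil_bottle: Small brown bottle with black cap, 24 mm wide, 58 mm tall, loose; leave it alone. Origin at the centre of its underside.
- petri_2: Covered petri dish, 90 mm wide, 16 mm high, loose, further left; leave it alone. Origin at the centre of its underside.
- tube_0: Clear tube with blue cap, 34 mm wide, 114 mm tall, standing loose, further left; leave it alone. Origin at the centre of its underside.
- coverslip_box: Small white box with blue lid, 32 x 32 x 22 mm, loose, further left; leave it alone. Origin at the centre of its underside.
- marker_blue: White marker with blue cap, 128 mm long, 14 mm thick, lying loose; leave it alone. Origin at the centre of its underside.

How it is judged:
On the way, in this order (a step that is already met when the one before it is completed fails the run):
1. the nozzle's tab faces the red mark (within 0.12 rad), the screw not yet seated (value of joint nozzle between -0.12 and 0.12 rad and value of joint thumbscrew below -0.3 rad), for 0.2 s.
2. the thumbscrew is seated (within 0.06 rad of its stop) (value of joint thumbscrew above -0.06 rad), for 0.1 s.
3. the thumbscrew is backed off a quarter turn (within 0.25 rad) and gripped (value of joint thumbscrew between -1.82 and -1.32 rad and contact force between the fingers and thumbscrew_head above 2 N), for 0.2 s.
At the end, for the whole second after the job is handed in: The thumbscrew stands a quarter turn (1.57 rad, within 0.25) off its seat, at rest, its head still gripped between the fingers (contact force over 2 N, grasp point within 30 mm of the middle of the head), and the nozzle's tab faces the red mark within 0.12 rad (all of step 3 and velocity of joint thumbscrew between -0.1 and 0.1 rad/s and value of joint nozzle between -0.12 and 0.12 rad and distance between the grasp point and screw_grip below 0.03 m); the arm keeps its last pose, push and grip.
It fails at once if a loose bystander was moved by more than 20 mm (distance of any of bench_timer, oil_bottle, petri_2, tube_0, coverslip_box, marker_blue from where it was at the start of the episode above 0.02 m).
It fails at once if the thumbscrew was backed out far past a quarter turn (more than 2.4 rad off its seat) (value of joint thumbscrew below -2.4 rad).
It also fails if it takes over 48 s, if anything falls off the work surface, if the arm or the gripper's body presses on something with over 40 N, if the wrist force passes 120 N, or if a joint passes its speed limit or range.

### The arm

A 6-joint arm with a two-finger parallel gripper is mounted at the origin on a cart in front of the work surface, level with it; the furniture and walls round the work are solid. World frame = base frame: x ahead of the robot, y to its left, z up, the work surface at z = 0. Lengths are in m, angles in rad, forces in N, time in s.
With the tool pointing down it reaches from about 0.275 to 0.975 m from the base axis. Payload 8.4 kg.
Tool frame: the origin (TCP) lies between the finger pads; the fingertips stand 19 mm ahead of it and the grasp point (between the pads) is the TCP; z points along the fingers, y is the direction in which the jaws open and shut (so a half turn about z gives the same grasp; the last joint's range is limited). The gripper opens to 92 mm and grips with 3 to 60 N. Pads are 20 mm wide; open, the fingers measure 128 mm over their backs; the gripper's body (75 mm by 189 mm) begins 69 mm behind the grasp point.
Start: joints at [-1.209, 0.353, 1.633, -0, 1.155, -0.002], TCP at [0.222, -0.584, 0.234] pointing down, gripper open.
Joint ranges: [-2.63, 2.63], [-0.92, 2.1], [0.06, 2.66], [-1.3, 4.44], [0, 2.69], [-3.02, 3.02]. Speed limits (rad/s): [2.22, 2.22, 2.79, 3.14, 3.14, 3.14].

### API

Orientations are given as a unit quaternion [x, y, z, w].
In Python, from cell import sensors, imaging, workorder gives the robot as it stands.
- The arm moves only by the shell command python3 -m pendant 'ROWS' [OPENING]. ROWS is a JSON object of lists of equal length, an entry for each row: "dp": the shift along the tool's x, y, z scaled (see below), a list of three; "yaw": the turn about the tool's z scaled (see below). A call has 1 to 12 rows; each row is the pose to reach, as a shift and turn from the pose commanded when the call began, along the tool's axes at that moment, turning the shorter way round; what a row does not reach only later rows make up. The controller multiplies each number of a shift by 0.3 m and each number of a turn by 2 pi rad. A row lasts 1/8 s, in which the tool goes at most 62.5 mm and 10.7 degrees, less where a joint would pass 70% of its speed; a pose out of reach is approached as far as the arm can. A call with a number of a shift or a turn outside -1 to 1 is refused whole. A call with a gripper value outside its range is refused whole. OPENING is the opening, from 0 (shut) to 1 (fully open), set as the call begins (- or left out, the last holds). The fingers move at their own pace and stop on an object; the grip force is fixed at half the most. Time passes only in rows, so rows that repeat a pose let the fingers close. It gives the time, the measured TCP pose, the force and the opening at its end, in the units of the state.
- sensors.get_state(): the state, without advancing time (a new reading comes with each control period).
- imaging.get_image(name): name is "side" or "top"; returns (picture, depth): 420x560x3 uint8, red, green, blue; 420x560 float32, m along the optical axis (not along the pixel's ray), 0 where there is no reading.
- imaging.get_calibration(name): a dict with "camera_matrix" (3x3 intrinsics, pixels), "pose" (4x4, takes a point from camera to world coordinates). Camera axes: x right, y down, z forward; pixel columns grow to the right and rows downward; lengths in m; the calibration is good to about 2 mm. A picture is of the moment at which its call begins. get_calibration takes no time and is no camera call.
- workorder.sign_off(): hands the job in, once; it reports no verdict.
The state is a dict: "time_s": time; "joint_pos": joint angles; "joint_vel": joint speeds; "tau": joint torques, N m; "position": TCP position; "tcp_rot": TCP orientation; "contact_force": force on the tool from outside, world axes, zero at the start; "ft_torque": the same for the moment, N m; "finger_gap": opening from 0.0 (shut) to 1.0 (fully open).
Only numpy, scipy, OpenCV 4.12 (cv2) and the standard library are available. Lean on these libraries where they do the work, as an engineer would, in place of code of your own. Each camera call takes 0.05 s, during which the arm holds its last target.

## Working session

There is one attempt and no reset: what is moved stays moved. The work goes in short steps, Python scripts to look and compute and a shell command to move; the robot and the scene stay as the last step left them, time stands still between calls to the robot, and variables do not carry over. Pictures are saved under pics/ and viewed, and the job is handed in when it is done.

```bash
ls; mkdir -p pics; python3 - <<'E'
from cell import sensors, imaging
import cv2,numpy as np
print(sensors.get_state())
for n in ("top","side"):
    im,d=imaging.get_image(n); cv2.imwrite(f"pics/{n}0.png",im[:,:,::-1]); np.savez(f"{n}0.npz",im=im,d=d)
    c=imaging.get_calibration(n); print(n,np.round(c["camera_matrix"],2).tolist(),np.round(c["pose"],4).tolist())
E
```

```text
pics
{'time_s': 0.0, 'joint_pos': array([-1.20945530e+00,  3.53655633e-01,  1.63412646e+00, -7.38170888e-07,
        1.15519590e+00, -2.40927664e-03]), 'joint_vel': array([-8.10385479e-05,  7.15443977e-04, -1.15306804e-03, -3.54402524e-04,
       -3.09916886e-04, -4.81661733e-05]), 'tau': array([ 8.83173743e-04, -5.93836713e+01, -3.34210503e+01,  6.98486972e-02,
        2.34938652e-02, -1.08411002e-04]), 'position': array([ 0.22219262, -0.58367053,  0.23286229]), 'tcp_rot': array([ 9.83505993e-01,  1.80874215e-01, -1.23976392e-04, -6.81484065e-04]), 'contact_force': array([-0.19677756, -0.39584672, -1.12151973]), 'ft_torque': array([-0.02334945,  0.0360325 , -0.06145418]), 'finger_gap': 0.9985698554843538}
top [[387.38, 0.0, 274.51], [0.0, 387.38, 209.82], [0.0, 0.0, 1.0]] [[-0.0298, -0.9934, 0.1105, 0.3888], [-0.9992, 0.0326, 0.0236, 0.0278], [-0.027, -0.1097, -0.9936, 1.1859], [0.0, 0.0, 0.0, 1.0]]
side [[383.56, 0.0, 277.19], [0.0, 383.56, 211.48], [0.0, 0.0, 1.0]] [[-0.9589, 0.2358, -0.1579, 0.6444], [0.2836, 0.8137, -0.5074, 0.5934], [0.0088, -0.5314, -0.8471, 1.013], [0.0, 0.0, 0.0, 1.0]]
```

View pics/top0.png

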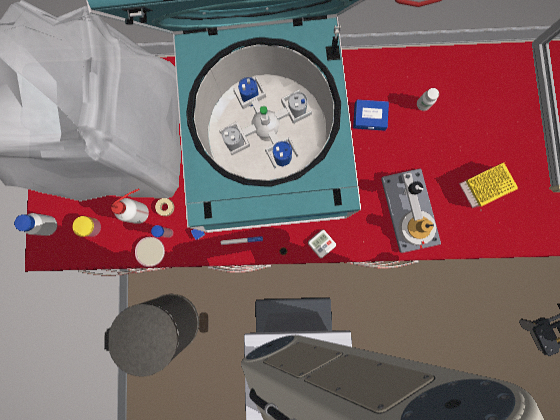

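View pics/side0.png

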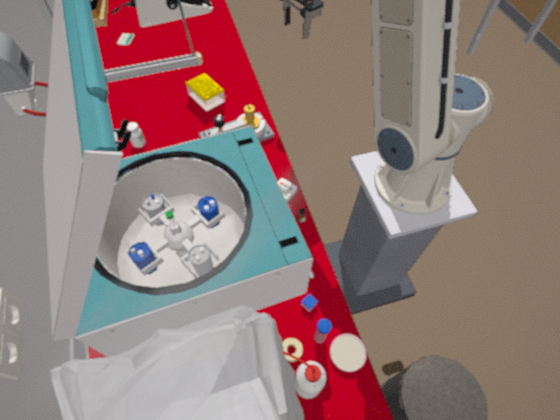

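The top view shows the fixture around (411,210), with the nozzle at about (420,228) and the screw head at about (414,187). The centrifuge stands left of it. In the side view the fixture is at about (240,125). I'll zoom in.

```bash
python3 - <<'E'
import cv2,numpy as np
t=np.load("top0.npz")["im"][:,:,::-1]; s=np.load("side0.npz")["im"][:,:,::-1]
cv2.imwrite("pics/tz.png",cv2.resize(t[160:260,370:455],None,fx=6,fy=6,interpolation=cv2.INTER_CUBIC)[:600])
cv2.imwrite("pics/sz.png",cv2.resize(s[95:155,190:285],None,fx=8,fy=8,interpolation=cv2.INTER_CUBIC))
E
```

```text
(no output)
```

View pics/tz.png

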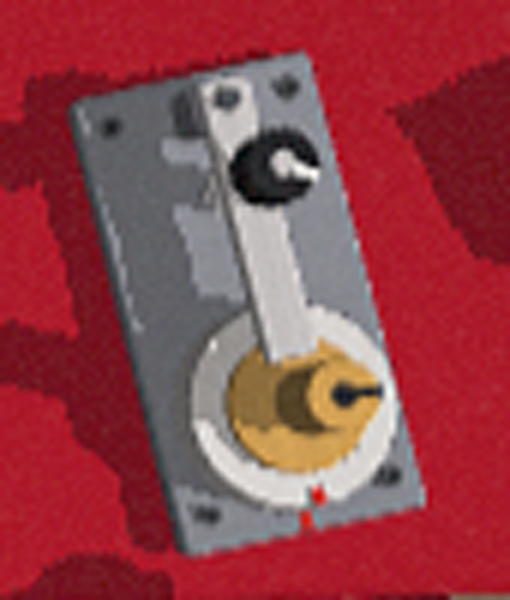

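View pics/sz.png

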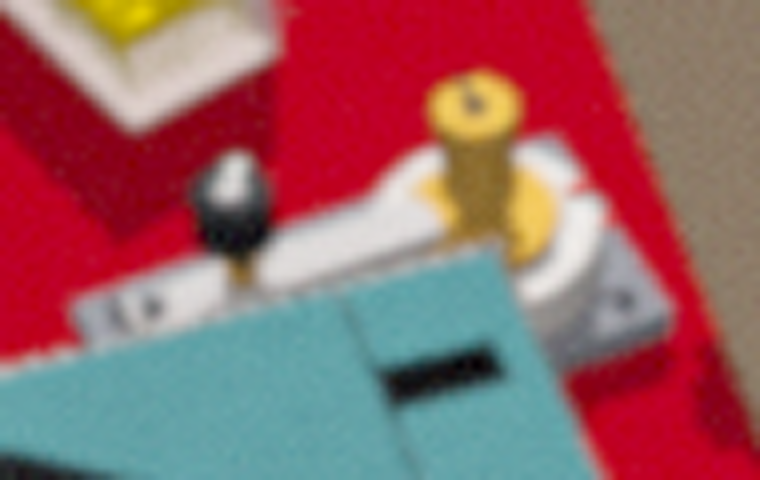

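The zooms show the nozzle notch and tab pointing right in the top view, at about tz (345,392)→(380,392). The red mark is at tz (318,495), and the white index line points right and slightly down from tz (285,160). Next I'll measure.

```bash
cat > h.py <<'E'
import numpy as np,cv2
from cell import imaging,sensors
def ray(n,uv,z):
    c=imaging.get_calibration(n);K=np.array(c["camera_matrix"]);T=np.array(c["pose"])
    r=T[:3,:3]@np.linalg.solve(K,np.array([uv[0],uv[1],1.]));o=T[:3,3];return o+r*(z-o[2])/r[2]
def proj(n,P):
    c=imaging.get_calibration(n);K=np.array(c["camera_matrix"]);T=np.array(c["pose"])
    p=K@(T[:3,:3].T@(np.array(P)-T[:3,3]));return p[:2]/p[2]
def cloud(n,d):
    c=imaging.get_calibration(n);K=np.array(c["camera_matrix"]);T=np.array(c["pose"])
    v,u=np.mgrid[:d.shape[0],:d.shape[1]]
    p=np.stack([(u-K[0,2])/K[0,0]*d,(v-K[1,2])/K[1,1]*d,d],-1);return p@T[:3,:3].T+T[:3,3]
E
python3 - <<'E'
from h import *
f=lambda x,y:(370+(x+.5)/6-.5,160+(y+.5)/6-.5)
C=[ray("top",f(*p),.02)[:2] for p in((75,105),(300,55),(425,505),(185,555))]
C=np.array(C);print(C.round(4),[np.linalg.norm(C[i]-C[i-1]).round(4) for i in range(4)],C.mean(0))
for i in(0,1):
    e=(C[1-i]-C[2+i]) if 0 else (C[0]-C[3] if i==0 else C[1]-C[2]);print("yaw",np.arctan2(e[1],e[0]))
print("red",ray("top",f(318,495),.048))
D=np.load("top0.npz");P=cloud("top",D["d"]);im=D["im"]
sub=P[160:260,370:455];
for nm,(a,b) in {"noz":((200,380),(200,240)),"x":((170,200),(405,428))}.items(): pass
hsv=cv2.cvtColor(im,cv2.COLOR_RGB2HSV)
for nm,box in {"noz":(215,245,405,440),"scr":(176,200,404,428)}.items():
    r=np.zeros(im.shape[:2],bool);r[box[0]:box[1],box[2]:box[3]]=1
    m=r&(P[...,2]>.100)&(P[...,2]<.125)
    q=P[m];print(nm,m.sum(),q.mean(0).round(4),q.min(0).round(4),q.max(0).round(4))
    v,u=np.nonzero(m);(c,rad)=cv2.minEnclosingCircle(np.stack([u,v],1).astype(np.float32));print(c,rad,ray("top",c,.1125))
np.set_printoptions(linewidth=200)
# tab: bluish pixels
r=(im[...,2].astype(int)-im[...,0]>15);r[:215]=0;r[250:]=0;r[:,:400]=0;r[:,445:]=0
v,u=np.nonzero(r);print([(a,b,im[b,a].tolist(),P[b,a].round(3).tolist()) for a,b in zip(u,v)][:40])
t=im[160:260,370:455]
g=im[184:192,408:430];print(g.mean(-1).astype(int))
print(im[220:232,422:437].tolist()[2:8])
E
```

```text
[[ 0.6076 -0.2739]
 [ 0.6293 -0.3883]
 [ 0.4011 -0.4335]
 [ 0.38   -0.3143]] [np.float64(0.2311), np.float64(0.1165), np.float64(0.2326), np.float64(0.121)] [ 0.50448623 -0.35252751]
yaw 0.17569041643308542
yaw 0.19544150757112075
red [ 0.40712344 -0.37169713  0.048     ]
noz 132 [ 0.4519 -0.3625  0.1111] [ 0.436  -0.382   0.1003] [ 0.469  -0.3477  0.1185]
(426.375, 225.0) 6.700146675109863 [ 0.45248191 -0.3627055   0.1125    ]
scr 138 [ 0.5594 -0.3416  0.1116] [ 0.5423 -0.3596  0.1004] [ 0.5763 -0.3259  0.1183]
(415.6666564941406, 186.6666717529297) 6.871947288513184 [ 0.55996427 -0.34098542  0.1125    ]
[(np.int64(433), np.int64(216), [152, 163, 172], [0.485, -0.419, 0.016]), (np.int64(433), np.int64(217), [132, 140, 148], [0.481, -0.419, 0.017]), (np.int64(431), np.int64(225), [21, 29, 42], [0.452, -0.375, 0.114]), (np.int64(433), np.int64(225), [67, 80, 103], [0.452, -0.382, 0.109]), (np.int64(436), np.int64(228), [147, 157, 164], [0.448, -0.425, 0.018]), (np.int64(436), np.int64(229), [130, 138, 146], [0.445, -0.423, 0.021]), (np.int64(437), np.int64(232), [136, 147, 155], [0.43
[... 2640 characters left out ...]
6, 165, 92], [210, 159, 84], [213, 164, 87], [91, 76, 56], [29, 31, 40], [32, 36, 44], [33, 38, 44], [45, 44, 43], [45, 44, 44], [21, 29, 42], [58, 49, 43], [67, 80, 103], [225, 224, 220], [221, 225, 219], [154, 68, 85]], [[210, 160, 85], [209, 161, 86], [216, 165, 86], [109, 90, 59], [29, 35, 38], [34, 37, 45], [28, 30, 40], [107, 88, 61], [192, 146, 79], [183, 140, 72], [191, 146, 76], [154, 140, 128], [223, 221, 220], [218, 220, 215], [141, 97, 108]], [[226, 176, 96], [212, 162, 85], [213, 162, 85], [194, 147, 80], [100, 82, 57], [61, 55, 46], [105, 86, 62], [196, 150, 81], [217, 166, 87], [216, 164, 86], [208, 155, 73], [220, 204, 173], [222, 220, 219], [218, 216, 213], [164, 163, 168]]]
```

```bash
python3 - <<'E'
from h import *
N=np.array([.452,-.3625]);S=np.array([.5597,-.3415])
D=np.load("top0.npz");P=cloud("top",D["d"]);im=D["im"]
print("yaw",np.arctan2(*(S-N)[::-1]))
for nm,c in(("N",N),("S",S)):
    r=np.linalg.norm(P[...,:2]-c,axis=-1);m=(P[...,2]>.12)&(r<.25)&(D["d"]>0)
    print(nm,m.sum(), r[m].min() if m.any() else None); 
    if m.any():
        i=np.argsort(r[m])[:5];print(P[m][i].round(3).tolist())
print("bowl rim near", P[195:216,352:360].reshape(-1,8,3)[::5,::3].round(3).tolist())
print("yellow box",np.nanmax(P[170:205,465:515,2]))
psi=np.arctan2(*(S-N)[::-1])+np.pi
for q in(1.1,1.2,1.3,1.35,1.4,1.5):
    a=psi+q;print(q,[proj("top",[*(N+r*np.array([np.cos(a),np.sin(a)])),z]).round(1).tolist() for r,z in((0,.112),(17,.112),(34,.053),(40,.053)) for r in[r/1000]])
for v in(-.8,-.9,-1.,-1.1,-1.2):
    a=psi-v;print(v,[proj("top",[*(S+r*np.array([np.cos(a),np.sin(a)])),.113]).round(1).tolist() for r in(0,.008,.017)])
c=proj("side",[*N,.112]);print(c, proj("side",[*S,.113]))
E
```

```text
yaw 0.19256986004411336
N 487 0.20633848787577225
[[0.489, -0.159, 0.196], [0.49, -0.159, 0.186], [0.489, -0.158, 0.143], [0.491, -0.159, 0.127], [0.488, -0.158, 0.176]]
S 1813 0.18516225859333824
[[0.546, -0.157, 0.24], [0.544, -0.157, 0.24], [0.539, -0.157, 0.239], [0.566, -0.155, 0.24], [0.561, -0.155, 0.24]]
bowl rim near [[[0.524, -0.141, 0.243], [0.524, -0.149, 0.239], [0.523, -0.155, 0.243]], [[0.512, -0.14, 0.243], [0.512, -0.148, 0.24], [0.511, -0.155, 0.24]], [[0.5, -0.14, 0.239], [0.499, -0.147, 0.24], [0.499, -0.154, 0.242]], [[0.489, -0.142, 0.223], [0.49, -0.152, 0.212], [0.489, -0.158, 0.219]], [[0.497, -0.181, -0.004], [0.496, -0.189, 0.003], [0.496, -0.199, -0.001]]]
yellow box 1.1859338225161598
1.1 [[426.2, 225.2], [432.4, 226.7], [430.5, 229.5], [432.5, 230.0]]
1.2 [[426.2, 225.2], [432.5, 226.1], [430.7, 228.3], [432.8, 228.6]]
1.3 [[426.2, 225.2], [432.5, 225.5], [430.7, 227.2], [432.8, 227.3]]
1.35 [[426.2, 225.2], [432.5, 225.2], [430.7, 226.6], [432.8, 226.6]]
1.4 [[426.2, 225.2], [432.5, 224.9], [430.7, 226.0], [432.8, 225.9]]
1.5 [[426.2, 225.2], [432.4, 224.2], [430.5, 224.8], [432.6, 224.5]]
-0.8 [[415.9, 186.7], [418.5, 188.2], [421.3, 189.9]]
-0.9 [[415.9, 186.7], [418.6, 187.9], [421.6, 189.3]]
-1.0 [[415.9, 186.7], [418.7, 187.7], [421.8, 188.8]]
-1.1 [[415.9, 186.7], [418.8, 187.4], [422.0, 188.2]]
-1.2 [[415.9, 186.7], [418.8, 187.1], [422.1, 187.6]]
[248.81647224 108.17976338] [218.31585057 118.69522158]
```

Measured positions, which agree with the given spacings (110 mm between axes, 45.5 mm to the mark):

| Item | Value |
|---|---|
| Nozzle axis | (0.452, -0.3625) |
| Screw axis | (0.5597, -0.3415) |
| Fixture yaw | 0.193 rad |
| Nozzle joint | about +1.42 rad |
| Screw joint | about -1.05 rad |

I'll approach above the nozzle.

```bash
python3 -m pendant '{"dp":[[0.15,-0.07,0],[0.32,-0.14,0],[0.49,-0.21,0],[0.65,-0.28,0],[0.82,-0.35,0.05],[0.978,-0.417,0.15],[0.978,-0.417,0.24],[0.978,-0.417,0.24],[0.978,-0.417,0.24],[0.978,-0.417,0.24],[0.978,-0.417,0.24],[0.978,-0.417,0.24]],"yaw":[-0.02,-0.04,-0.06,-0.08,-0.1,-0.12,-0.14,-0.16,-0.18,-0.18,-0.18,-0.18]}' 1
```

```text
time_s: 1.6
position: [0.452, -0.3629, 0.1617]
tcp_rot: [0.734, 0.679, 0.0, 0.0]
contact_force: [0.8, 0.4, 0.2]
finger_gap: 0.998
```

```bash
python3 -m pendant '{"dp":[[0,0,0.1],[0,0,0.17],[0,0,0.22],[0,0,0.22],[0,0,0.22]],"yaw":[0,0,0,0,0]}' && python3 -m pendant '{"dp":[[0,0,0],[0,0,0],[0,0,0],[0,0,0],[0,0,0],[0,0,0]],"yaw":[0,0,0,0,0,0]}' 0
```

```text
time_s: 2.22
position: [0.4525, -0.3631, 0.0962]
tcp_rot: [0.734, 0.68, 0.0, 0.0]
contact_force: [0.5, 0.6, 0.4]
finger_gap: 1.001
time_s: 2.98
position: [0.452, -0.3628, 0.0956]
tcp_rot: [0.733, 0.68, -0.0, -0.0]
contact_force: [-8.1, -0.5, 2.7]
finger_gap: 0.37
```

The gap of 0.37 is 34 mm, so the barrel is gripped. Next I'll turn it clockwise by 1.42 rad (0.226 turn).

```bash
python3 -m pendant '{"dp":[[0,0,0],[0,0,0],[0,0,0],[0,0,0],[0,0,0],[0,0,0],[0,0,0],[0,0,0],[0,0,0],[0,0,0],[0,0,0],[0,0,0]],"yaw":[0.02,0.045,0.07,0.095,0.12,0.145,0.17,0.195,0.215,0.226,0.226,0.226]}' && python3 -m pendant '{"dp":[[0,0,0],[0,0,0],[0,0,0],[0,0,0],[0,0,0]],"yaw":[0,0,0,0,0]}' 1 &&  python3 -m pendant '{"dp":[[0,0,-0.15],[0,0,-0.3],[0.5,0,-0.35],[0.8,0,-0.35],[0.8,0,-0.35],[0.8,0,-0.35]],"yaw":[0,0,0,0,0,0]}'
python3 - <<'E'
from h import *
im,d=imaging.get_image("top"); np.savez("top1.npz",im=im,d=d)
s,d2=imaging.get_image("side"); np.savez("side1.npz",im=s,d=d2)
t=cv2.resize(im[170:255,380:450,::-1],None,fx=7,fy=7,interpolation=cv2.INTER_CUBIC)
u=cv2.resize(s[95:155,190:285,::-1],None,fx=7,fy=7,interpolation=cv2.INTER_CUBIC)
cv2.imwrite("pics/t1.png",t);cv2.imwrite("pics/s1.png",u)
E
```

```text
time_s: 4.47
position: [0.4529, -0.3641, 0.0956]
tcp_rot: [0.999, 0.037, 0.001, 0.001]
contact_force: [2.8, -5.8, -6.6]
finger_gap: 0.36
time_s: 5.1
position: [0.4521, -0.3627, 0.0956]
tcp_rot: [0.999, 0.037, -0.0, -0.0]
contact_force: [-0.5, -0.5, -0.1]
finger_gap: 0.88
time_s: 5.85
position: [0.6936, -0.3443, 0.2006]
tcp_rot: [0.999, 0.038, 0.0, 0.0]
contact_force: [0.0, -0.1, 1.1]
finger_gap: 1.003
```

View pics/t1.png

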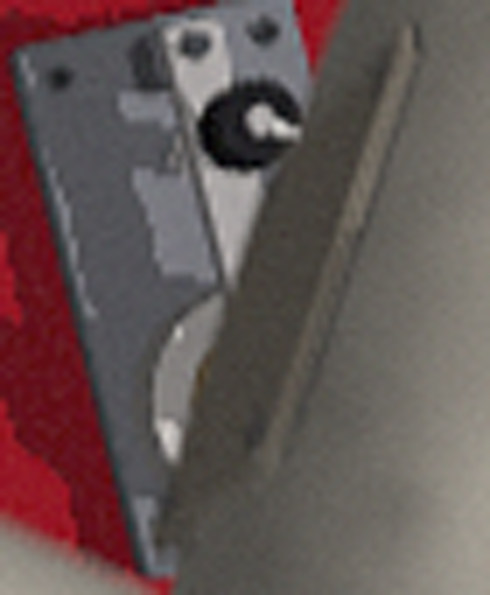

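View pics/s1.png

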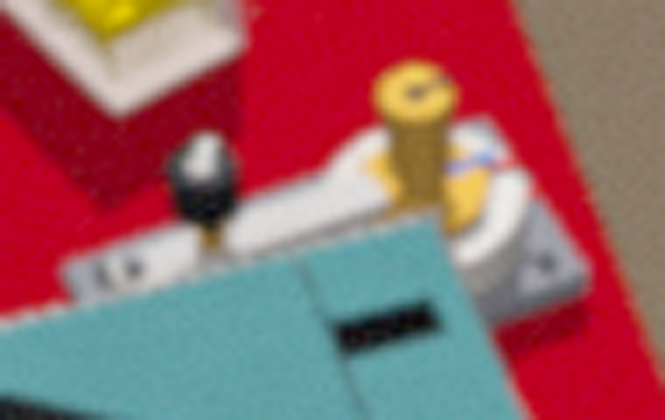

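In the side view the blue tab (s1 about (480,160)) lines up with the red mark. The arm hides it in the top view, so I'll check against projections.

```bash
python3 - <<'E'
from h import *
N=np.array([.452,-.3625]);psi=.1926+np.pi
D=np.load("side1.npz");im=D["im"].astype(int)
for q in(-.3,-.2,-.1,0,.1,.2,.3):
    a=psi+q;print(q,[proj("side",[*(N+r*np.array([np.cos(a),np.sin(a)])),z]).round(1).tolist() for r,z in((.0,.112),(.017,.112),(.034,.053),(.04,.053),(.0455,.048))])
sub=im[110:124,250:268];B=(sub[...,2]-sub[...,0]);v,u=np.nonzero(B>10)
print([(x+250,y+110,B[y,x]) for x,y in zip(u,v)])
w=B[v,u];print("cent",(u*w).sum()/w.sum()+250,(v*w).sum()/w.sum()+110)
R=sub[...,0]-sub[...,1];v,u=np.nonzero(R>60);print([(x+250,y+110,R[y,x]) for x,y in zip(u,v) if x+250<264])
E
```

```text
-0.3 [[248.8, 108.2], [253.9, 107.6], [259.4, 119.9], [261.1, 119.7], [262.7, 120.6]]
-0.2 [[248.8, 108.2], [253.8, 107.2], [259.2, 119.2], [260.9, 118.9], [262.5, 119.6]]
-0.1 [[248.8, 108.2], [253.6, 106.9], [258.9, 118.6], [260.6, 118.1], [262.1, 118.8]]
0 [[248.8, 108.2], [253.4, 106.6], [258.6, 117.9], [260.1, 117.4], [261.6, 117.9]]
0.1 [[248.8, 108.2], [253.2, 106.2], [258.1, 117.3], [259.5, 116.6], [260.9, 117.1]]
0.2 [[248.8, 108.2], [252.9, 106.0], [257.5, 116.7], [258.9, 116.0], [260.2, 116.3]]
0.3 [[248.8, 108.2], [252.6, 105.7], [256.9, 116.2], [258.2, 115.4], [259.3, 115.6]]
[(np.int64(258), np.int64(116), np.int64(11)), (np.int64(259), np.int64(116), np.int64(26)), (np.int64(260), np.int64(116), np.int64(16)), (np.int64(258), np.int64(117), np.int64(41)), (np.int64(259), np.int64(117), np.int64(55)), (np.int64(260), np.int64(117), np.int64(20)), (np.int64(255), np.int64(118), np.int64(14)), (np.int64(256), np.int64(118), np.int64(14))]
cent 258.4213197969543 116.87309644670052
[(np.int64(254), np.int64(110), np.int64(72)), (np.int64(255), np.int64(110), np.int64(145)),
[... 1261 characters left out ...]
), (np.int64(261), np.int64(113), np.int64(125)), (np.int64(262), np.int64(113), np.int64(184)), (np.int64(263), np.int64(113), np.int64(189)), (np.int64(261), np.int64(114), np.int64(80)), (np.int64(262), np.int64(114), np.int64(146)), (np.int64(263), np.int64(114), np.int64(192)), (np.int64(262), np.int64(115), np.int64(98)), (np.int64(263), np.int64(115), np.int64(162)), (np.int64(262), np.int64(116), np.int64(68)), (np.int64(263), np.int64(116), np.int64(135)), (np.int64(262), np.int64(117), np.int64(76)), (np.int64(263), np.int64(117), np.int64(124)), (np.int64(261), np.int64(118), np.int64(70)), (np.int64(262), np.int64(118), np.int64(86)), (np.int64(263), np.int64(118), np.int64(99))]
```

It's ambiguous, somewhere between 0 and 0.15 rad. I'll swing the arm clear for a top view.

```bash
python3 -m pendant '{"dp":[[-0.15,0.12,-0.05],[-0.32,0.24,-0.1],[-0.48,0.36,-0.15],[-0.64,0.48,-0.15],[-0.8,0.6,-0.15],[-1,0.72,-0.15],[-1,0.72,-0.15],[-1,0.72,-0.15]],"yaw":[-0.025,-0.05,-0.075,-0.1,-0.125,-0.15,-0.175,-0.2]}'
python3 - <<'E'
from h import *
im,d=imaging.get_image("top"); np.savez("top2.npz",im=im,d=d)
t=cv2.resize(im[170:255,380:450,::-1],None,fx=7,fy=7,interpolation=cv2.INTER_CUBIC)
cv2.imwrite("pics/t2.png",t)
N=np.array([.452,-.3625]);psi=.1926+np.pi
for q in(-.2,-.1,0,.1,.2):
    a=psi+q;print(q,[((proj("top",[*(N+r*np.array([np.cos(a),np.sin(a)])),z])-[380,170]+.5)*7-.5).round(0).tolist() for r,z in((.0,.112),(.017,.112),(.034,.053),(.04,.053),(.0455,.048))])
E
```

```text
time_s: 6.95
position: [0.4062, -0.5833, 0.2455]
tcp_rot: [0.786, 0.619, -0.0, -0.0]
contact_force: [-0.4, 0.6, 0.1]
finger_gap: 0.999
-0.2 [[327.0, 389.0], [330.0, 433.0], [280.0, 482.0], [281.0, 496.0], [278.0, 510.0]]
-0.1 [[327.0, 389.0], [334.0, 432.0], [289.0, 481.0], [291.0, 495.0], [289.0, 509.0]]
0 [[327.0, 389.0], [338.0, 432.0], [297.0, 480.0], [301.0, 494.0], [300.0, 507.0]]
0.1 [[327.0, 389.0], [342.0, 430.0], [305.0, 477.0], [310.0, 491.0], [310.0, 504.0]]
0.2 [[327.0, 389.0], [346.0, 429.0], [312.0, 474.0], [319.0, 488.0], [321.0, 500.0]]
```

View pics/t2.png

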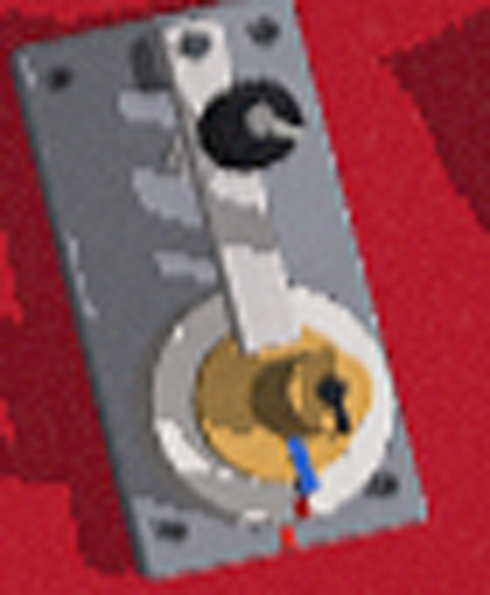

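The tab is near the mark: tab end at about t2 (309,490), red mark at (302,508). I'll measure this with masks.

```bash
python3 - <<'E'
from h import *
N=np.array([.452,-.3625]);psi=.1926+np.pi
im=np.load("top2.npz")["im"].astype(int)
B=np.clip(im[...,2]-im[...,0],0,None);B[:225]=0;B[245:]=0;B[:,:415]=0;B[:,430:]=0
B[B<25]=0
v,u=np.nonzero(B);print([(x,y,B[y,x]) for x,y in zip(u,v)])
w=B[v,u];c=np.array([(u*w).sum(),(v*w).sum()])/w.sum()
p=ray("top",c,.053)[:2]-N;print(c,np.linalg.norm(p),np.arctan2(p[1],p[0])%(2*np.pi)-psi)
k=v>=238
R=np.clip(im[...,0]-im[...,1]-40,0,None);R[:239]=0;R[245:]=0;R[:,:417]=0;R[:,428:]=0
v,u=np.nonzero(R);w=R[v,u];print([(x,y,R[y,x]) for x,y in zip(u,v)])
k=v<244
c=np.array([(u*w)[k].sum(),(v*w)[k].sum()])/w[k].sum();p=ray("top",c,.048)[:2]-N;print(c,np.linalg.norm(p),np.arctan2(p[1],p[0])%(2*np.pi)-psi)
# notch rim end, barrel top centre
D=np.clip(110-im.mean(-1),0,None);D[:222]=0;D[234:]=0;D[:,:424]=0;D[:,434:]=0
print(D[222:234,420:434].astype(int))
E
```

```text
[(np.int64(421), np.int64(232), np.int64(26)), (np.int64(421), np.int64(233), np.int64(150)), (np.int64(422), np.int64(233), np.int64(127)), (np.int64(421), np.int64(234), np.int64(60)), (np.int64(422), np.int64(234), np.int64(159)), (np.int64(423), np.int64(234), np.int64(107)), (np.int64(422), np.int64(235), np.int64(155)), (np.int64(423), np.int64(235), np.int64(164)), (np.int64(422), np.int64(236), np.int64(169)), (np.int64(423), np.int64(236), np.int64(158)), (np.int64(422), np.int64(237), np.int64(47)), (np.int64(423), np.int64(237), np.int64(157)), (np.int64(424), np.int64(237), np.int64(102)), (np.int64(423), np.int64(238), np.int64(156)), (np.int64(424), np.int64(238), np.int64(154)), (np.int64(422), np.int64(239), np.int64(25)), (np.int64(423), np.int64(239), np.int64(158)), (np.int64(424), np.int64(239), np.int64(157)), (np.int64(425), np.int64(239), np.int64(77)), (np.int64(423), np.int64(240), np.int64(76)), (np.int64(424), np.int64(240), np.int64(25))]
[422.76670818 236.28019925] 0.029720770872554994 0.12071596356608039
[(np.int64(422), np.int64(241), np.int64(34)), (np
[... 182 characters left out ...]
np.int64(423), np.int64(243), np.int64(79)), (np.int64(424), np.int64(243), np.int64(7))]
[422.58630137 242.13150685] 0.045945474791594824 0.008904797188765468
[[ 0  0  0  0  1  0  2  5  0  0  0  0  0  0]
 [ 0  0  0  0  0  2 29 34  0  0  0  0  0  0]
 [ 0  0  0  0  0 26 62 66 26  0  0  0  0  0]
 [ 0  0  0  0  2 54 79 72 78 13  0  0  0  0]
 [ 0  0  0  0  0 49 83 69 72  0  0  0  0  0]
 [ 0  0  0  0  0  8 49 74 75  0  0  0  0  0]
 [ 0  0  0  0  4  0 12 19 75  0  0  0  0  0]
 [ 0  0  0  0  2  1  0  0 78 31  0  0  0  0]
 [ 0  0  0  0  4  2  0  0 84 66  0  0  0  0]
 [ 0  0  0  0 31 29  0  0 63 59  0  0  0  0]
 [ 0  0  0  0  0  0  0  2  0  0  0  0  0  0]
 [ 0  0  0  0  0  0  0  0  0  0  0  0  0  0]]
```

The top view gives nozzle ≈ +0.1 rad from both tab and notch, while the mark itself reads 0.01. That is too near the limit, so I'll regrip and turn about 0.1 rad more clockwise.

```bash
python3 -m pendant '{"dp":[[0.15,-0.01,0],[0.32,-0.02,0.05],[0.5,-0.03,0.1],[0.65,-0.032,0.2],[0.747,-0.032,0.26],[0.747,-0.032,0.26],[0.747,-0.032,0.4],[0.747,-0.032,0.5],[0.747,-0.032,0.5],[0.747,-0.032,0.5],[0.747,-0.032,0.5]],"yaw":[0,0,0,0,0,0,0,0,0,0,0]}' 1
python3 -m pendant '{"dp":[[0,0,0],[0,0,0],[0,0,0],[0,0,0],[0,0,0],[0,0,0]],"yaw":[0,0,0,0,0,0]}' 0
```

```text
time_s: 8.38
position: [0.4529, -0.3637, 0.0972]
tcp_rot: [0.787, 0.617, 0.0, 0.001]
contact_force: [-0.4, -0.1, 0.5]
finger_gap: 1.002
time_s: 9.12
position: [0.4521, -0.3626, 0.0955]
tcp_rot: [0.786, 0.618, -0.0, -0.0]
contact_force: [-5.9, 0.6, 0.8]
finger_gap: 0.37
```

```bash
python3 -m pendant '{"dp":[[0,0,0],[0,0,0],[0,0,0],[0,0,0]],"yaw":[0.009,0.016,0.016,0.016]}' && python3 -m pendant '{"dp":[[0,0,0],[0,0,0],[0,0,0],[0,0,0],[0,0,-0.13],[0,0,-0.27],[0,0,-0.4],[-0.15,0,-0.5],[-0.32,0.0,-0.5],[-0.5,0,-0.5],[-0.65,0,-0.5],[-0.65,0,-0.5]],"yaw":[0,0,0,0,0,0,0,0,0,0,0,0]}' 1
python3 - <<'E'
from h import *
im,d=imaging.get_image("top"); np.savez("top3.npz",im=im,d=d)
t=cv2.resize(im[170:255,380:450,::-1],None,fx=7,fy=7,interpolation=cv2.INTER_CUBIC)
cv2.imwrite("pics/t3.png",t)
N=np.array([.452,-.3625]);psi=.1926+np.pi
im=im.astype(int)
B=np.clip(im[...,2]-im[...,0],0,None);B[:225]=0;B[245:]=0;B[:,:415]=0;B[:,430:]=0
B[B<25]=0
v,u=np.nonzero(B);print([(x,y,B[y,x]) for x,y in zip(u,v)])
w=B[v,u];c=np.array([(u*w).sum(),(v*w).sum()])/w.sum()
p=ray("top",c,.053)[:2]-N;print(c,np.linalg.norm(p),np.arctan2(p[1],p[0])%(2*np.pi)-psi)
E
```

```text
time_s: 9.62
position: [0.452, -0.3626, 0.0955]
tcp_rot: [0.816, 0.578, -0.0, -0.0]
contact_force: [-1.0, -0.5, 0.4]
finger_gap: 0.361
time_s: 11.12
position: [0.3858, -0.549, 0.2452]
tcp_rot: [0.817, 0.576, -0.0, 0.0]
contact_force: [-0.2, 0.8, -0.4]
finger_gap: 1.0
[(np.int64(421), np.int64(232), np.int64(27)), (np.int64(421), np.int64(233), np.int64(131)), (np.int64(422), np.int64(233), np.int64(53)), (np.int64(421), np.int64(234), np.int64(158)), (np.int64(422), np.int64(234), np.int64(140)), (np.int64(421), np.int64(235), np.int64(175)), (np.int64(422), np.int64(235), np.int64(164)), (np.int64(421), np.int64(236), np.int64(169)), (np.int64(422), np.int64(236), np.int64(157)), (np.int64(421), np.int64(237), np.int64(49)), (np.int64(422), np.int64(237), np.int64(155)), (np.int64(423), np.int64(237), np.int64(60)), (np.int64(422), np.int64(238), np.int64(153)), (np.int64(423), np.int64(238), np.int64(126)), (np.int64(421), np.int64(239), np.int64(27)), (np.int64(422), np.int64(239), np.int64(155)), (np.int64(423), np.int64(239), np.int64(162)), (np.int64(421), np.int64(240), np.int64(42)), (np.int64(422), np.int64(240), np.int64(100)), (np.int64(423), np.int64(240), np.int64(90))]
[421.85172263 236.51766245] 0.029598172183727053 0.02857388555868834
```

View pics/t3.png

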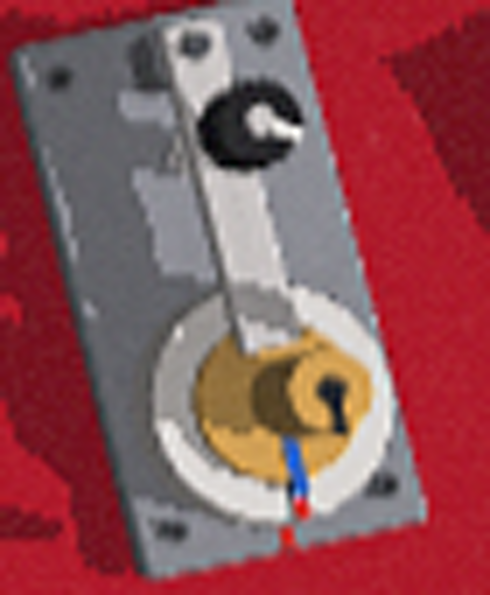

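The tab now reads about +0.03 rad in line with the mark. Next is the thumbscrew.

```bash
python3 -m pendant '{"dp":[[0.16,0.06,0],[0.32,0.12,0],[0.48,0.18,0.05],[0.64,0.24,0.1],[0.836,0.315,0.15],[0.836,0.315,0.24],[0.836,0.315,0.25],[0.836,0.315,0.36],[0.836,0.315,0.488],[0.836,0.315,0.488],[0.836,0.315,0.488],[0.836,0.315,0.488]],"yaw":[0,0,0,0,0,0,0,0,0,0,0,0]}' 1
python3 -m pendant '{"dp":[[0,0,0],[0,0,0],[0,0,0],[0,0,0],[0,0,0],[0,0,0]],"yaw":[0,0,0,0,0,0]}' 0; python3 -c "
from cell import sensors;s=sensors.get_state();print(s['ft_torque'],s['joint_pos'])"
```

```text
time_s: 12.68
position: [0.5608, -0.3423, 0.1013]
tcp_rot: [0.817, 0.577, 0.001, 0.001]
contact_force: [1.1, 0.2, -0.3]
finger_gap: 1.001
time_s: 13.42
position: [0.5603, -0.3417, 0.0992]
tcp_rot: [0.817, 0.577, 0.0, 0.0]
contact_force: [11.7, -3.0, -3.9]
finger_gap: 0.366
[-0.57008584 -1.84953507  0.02267843] [-5.50035928e-01  5.42491296e-01  1.66499823e+00  1.30343657e-04
  9.33270754e-01 -2.10174165e-01]
```

The head is gripped (gap 0.366, 34 mm). I'll screw in most of the way, then creep while watching the torque.

```bash
python3 -m pendant '{"dp":[[0,0,0],[0,0,0],[0,0,0],[0,0,0],[0,0,0],[0,0,0],[0,0,0],[0,0,0]],"yaw":[0.02,0.045,0.07,0.095,0.12,0.14,0.14,0.14]}'; S='from cell import sensors;s=sensors.get_state();print(s["ft_torque"],s["tau"][5],s["joint_pos"][5])'; python3 -c "$S"
for i in 1 2 3; do python3 -m pendant '{"dp":[[0,0,0],[0,0,0]],"yaw":[0.008,0.008]}' | grep -E 'rot|gap'; python3 -c "$S"; done
```

```text
time_s: 14.42
position: [0.5618, -0.3431, 0.0993]
tcp_rot: [0.985, 0.175, 0.002, 0.002]
contact_force: [6.7, -5.9, -6.9]
finger_gap: 0.368
[-0.96587806 -1.10444364 -0.04377268] -0.010960352956317365 0.669597419633537
tcp_rot: [0.989, 0.15, 0.002, 0.002]
finger_gap: 0.366
[-1.09848121 -1.15489318 -0.08034302] 0.26991122402250767 0.7204407481273466
tcp_rot: [0.992, 0.125, 0.002, 0.002]
finger_gap: 0.371
[-1.08331382 -1.15534875  0.22827427] 0.5131820775568485 0.7703974401308871
tcp_rot: [0.995, 0.101, 0.002, 0.002]
finger_gap: 0.37
[-1.16309788 -1.22885247  0.7115983 ] 1.041833683848381 0.8199719826105664
```

```bash
S='from cell import sensors;s=sensors.get_state();print(s["ft_torque"],s["tau"][5],s["joint_pos"][5])'; 
for i in 1 2 ; do python3 -m pendant '{"dp":[[0,0,0],[0,0,0]],"yaw":[0.008,0.008]}' | grep -E 'rot|gap|pos|force|time'; python3 -c "$S"; done
python3 - <<'E'
from h import *
for n,b in (("top",(170,255,380,450)),("side",(95,155,190,285))):
    im,d=imaging.get_image(n)
    cv2.imwrite(f"pics/{n}4.png",cv2.resize(im[b[0]:b[1],b[2]:b[3],::-1],None,fx=7,fy=7,interpolation=cv2.INTER_CUBIC))
E
```

```text
time_s: 15.42
position: [0.5622, -0.3435, 0.0994]
tcp_rot: [0.997, 0.075, 0.002, 0.002]
contact_force: [8.8, -8.1, -8.0]
finger_gap: 0.366
[-1.21653406 -1.35847077  0.68626978] 1.0216272622346878 0.8702555292189206
time_s: 15.68
position: [0.5622, -0.3438, 0.0995]
tcp_rot: [0.999, 0.05, 0.002, 0.002]
contact_force: [7.9, -8.8, -7.0]
finger_gap: 0.365
[-1.39025677 -1.29438844  0.67632059] 1.0118848085403442 0.9205106319978407
```

View pics/side4.png

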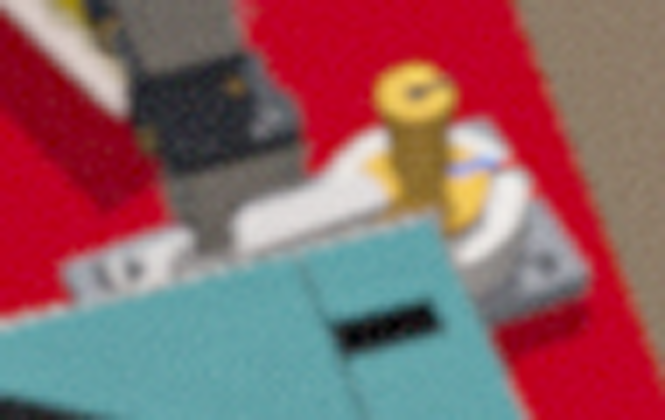

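View pics/top4.png

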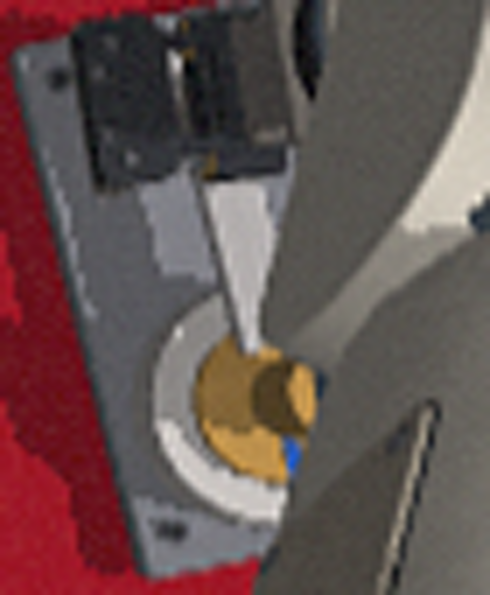

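The torque has levelled off at about 0.69 N m with the fingers slipping, so the screw is hard against its stop. The nozzle looks undisturbed (tab at side4 (480,162)). Now I'll back off 1.57 rad plus a little for wind-up.

```bash
S='from cell import sensors;s=sensors.get_state();print(s["ft_torque"],s["tau"][5],s["joint_pos"][5])'; python3 -m pendant '{"dp":[[0,0,0],[0,0,0],[0,0,0],[0,0,0],[0,0,0],[0,0,0],[0,0,0],[0,0,0],[0,0,0],[0,0,0],[0,0,0],[0,0,0]],"yaw":[-0.02,-0.045,-0.07,-0.095,-0.12,-0.145,-0.17,-0.195,-0.22,-0.24,-0.255,-0.255]}'; python3 -m pendant '{"dp":[[0,0,0],[0,0,0],[0,0,0],[0,0,0]],"yaw":[0,0,0,0]}'; python3 -c "$S"
```

```text
time_s: 17.27
position: [0.5593, -0.3414, 0.0994]
tcp_rot: [0.659, 0.752, -0.0, -0.001]
contact_force: [-3.3, 1.3, 4.9]
finger_gap: 0.366
time_s: 17.77
position: [0.5593, -0.3414, 0.0994]
tcp_rot: [0.66, 0.751, -0.0, -0.001]
contact_force: [-4.0, 0.9, 5.9]
finger_gap: 0.372
[0.17646488 0.54766067 0.03050773] 0.048619131557643414 -0.6789062100603265
```

Step 3 is reached by dead reckoning. There's plenty of time, so I'll release briefly, look at the index line and the nozzle, and then regrip.

```bash
python3 -m pendant '{"dp":[[0,0,0],[0,0,0],[0,0,0],[0,0,0],[0,0,-0.13],[0,0,-0.27],[0,0,-0.4],[-0.15,-0.1,-0.5],[-0.32,-0.2,-0.5],[-0.5,-0.35,-0.5],[-0.65,-0.5,-0.5],[-0.65,-0.5,-0.5]],"yaw":[0,0,0,0,0,0,0,0,0,0,0,0]}' 1;python3 -m pendant '{"dp":[[0,0,0]],"yaw":[0]}'
python3 - <<'E'
from h import *
im,d=imaging.get_image("top"); np.savez("top5.npz",im=im,d=d)
cv2.imwrite("pics/t5.png",cv2.resize(im[170:255,380:450,::-1],None,fx=7,fy=7,interpolation=cv2.INTER_CUBIC))
S=np.array([.5597,-.3415]);psi=.1926+np.pi
for v in(-1.3,-1.4,-1.5,-1.6,-1.7,-1.8):
    a=psi-v;print(v,[((proj("top",[*(S+r*np.array([np.cos(a),np.sin(a)])),.113])-[380,170]+.5)*7-.5).round(0).tolist() for r in(0,.008,.017)])
N=np.array([.452,-.3625]);im=im.astype(int)
B=np.clip(im[...,2]-im[...,0],0,None);B[:225]=0;B[245:]=0;B[:,:415]=0;B[:,430:]=0
B[B<25]=0
v,u=np.nonzero(B);w=B[v,u];c=np.array([(u*w).sum(),(v*w).sum()])/w.sum()
p=ray("top",c,.053)[:2]-N;print(c,np.linalg.norm(p),np.arctan2(p[1],p[0])%(2*np.pi)-psi)
E
```

```text
time_s: 19.27
position: [0.4339, -0.5575, 0.2489]
tcp_rot: [0.661, 0.751, -0.0, -0.0]
contact_force: [0.5, -0.0, -0.3]
finger_gap: 0.999
time_s: 19.4
position: [0.4364, -0.5546, 0.2489]
tcp_rot: [0.66, 0.751, 0.0, -0.0]
contact_force: [-0.9, -0.7, -1.1]
finger_gap: 1.001
-1.3 [[254.0, 120.0], [275.0, 121.0], [298.0, 122.0]]
-1.4 [[254.0, 120.0], [275.0, 119.0], [298.0, 118.0]]
-1.5 [[254.0, 120.0], [274.0, 117.0], [297.0, 113.0]]
-1.6 [[254.0, 120.0], [274.0, 115.0], [296.0, 109.0]]
-1.7 [[254.0, 120.0], [273.0, 113.0], [294.0, 105.0]]
-1.8 [[254.0, 120.0], [272.0, 111.0], [293.0, 101.0]]
[421.88499551 236.64690027] 0.029979511336169405 0.028061506709009976
```

View pics/t5.png

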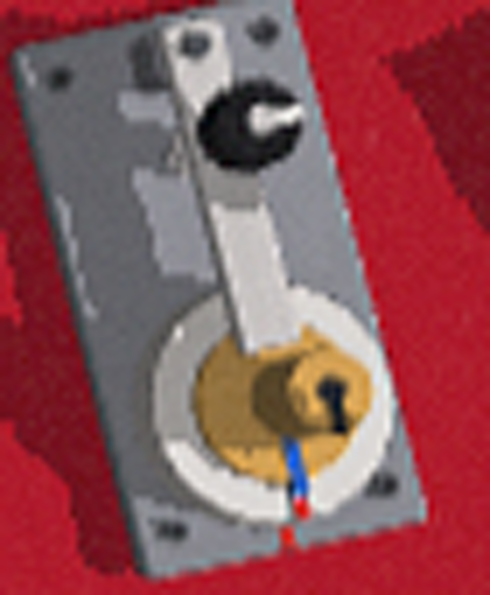

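The index line end at t5 (298,110) gives about -1.57, and the nozzle still reads +0.03. I'll reverse the path and regrip.

```bash
python3 -m pendant '{"dp":[[0.15,0.12,0],[0.32,0.25,0],[0.48,0.37,0.05],[0.65,0.5,0.1],[0.65,0.5,0.2],[0.65,0.5,0.24],[0.65,0.5,0.26],[0.65,0.5,0.38],[0.65,0.5,0.5],[0.65,0.5,0.5],[0.65,0.5,0.5],[0.65,0.5,0.5]],"yaw":[0,0,0,0,0,0,0,0,0,0,0,0]}' 1
python3 -m pendant '{"dp":[[0,0,0],[0,0,0],[0,0,0],[0,0,0],[0,0,0],[0,0,0],[0,0,0],[0,0,0]],"yaw":[0,0,0,0,0,0,0,0]}' 0
python3 - <<'E'
from h import *
print(sensors.get_state()["joint_vel"].round(3))
for n,b in (("top",(170,255,380,450)),("side",(95,155,190,285))):
    im,d=imaging.get_image(n)
    cv2.imwrite(f"pics/{n}6.png",cv2.resize(im[b[0]:b[1],b[2]:b[3],::-1],None,fx=7,fy=7,interpolation=cv2.INTER_CUBIC))
E
```

```text
time_s: 20.95
position: [0.5609, -0.3424, 0.1012]
tcp_rot: [0.659, 0.752, 0.0, 0.001]
contact_force: [-0.1, -0.2, -0.2]
finger_gap: 0.996
time_s: 21.95
position: [0.5593, -0.3416, 0.0991]
tcp_rot: [0.659, 0.752, -0.0, -0.0]
contact_force: [-5.1, -0.1, 2.2]
finger_gap: 0.368
[-0.001  0.    -0.001 -0.     0.001 -0.001]
```

View pics/side6.png

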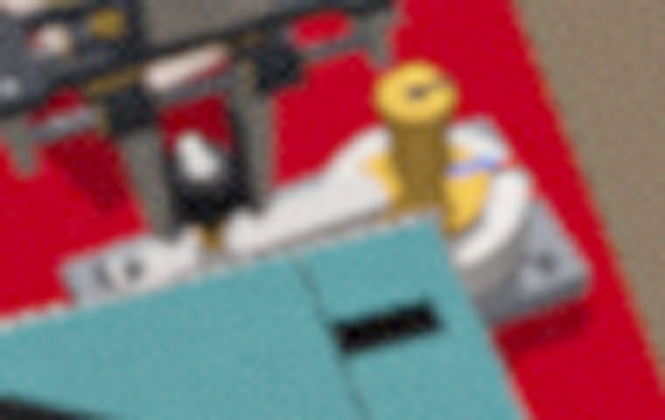

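The side view shows the head (about (205,180)) held between both fingers, and the tab at (480,162) still on the mark. I'll hand in the job.

```bash
python3 -c "
from cell import workorder;print(workorder.sign_off())"
```

```text
the job is handed in; nothing more can be done
None
```

The job is done and handed in at about 22 s of the 48 s allowed; sign-off gives no verdict, so I can't confirm the judging.

- **Nozzle:** I turned it clockwise in two grips. The first turn left it about 0.1 rad short, so I regripped and corrected it. It last measured about +0.03 rad from the mark (limit 0.12), and in the final side view it had not moved.
- **Thumbscrew:** I screwed it in until the torque levelled off at about 0.7 N m with the fingers slipping against the hard stop. Then I backed it off a quarter turn. I released it briefly to look: the index line read about -1.57 rad.
- **Final grip:** I regripped the head at the same spot. The opening was 34 mm, matching the head, and the grasp point was within about 1 mm of its middle. The arm was at rest.
- **Not checked:** I did not measure the loose items again, but the arm stayed well above them throughout. I took the final thumbscrew angle before the regrip, because the gripper hides the index line from above.

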